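Clear the spanner from the sampler tray, load the tube rack and start the run

ROBOT

A 6-joint arm with a two-finger parallel gripper is mounted at the origin on the work surface. World frame = base frame: x ahead of the robot, y to its left, z up, the work surface at z = 0. Lengths are in mm, angles in rad, forces in N, time in s.
With the tool pointing down it reaches from about 350 to 975 mm from the base axis. Payload 7.1 kg.
Tool frame: the origin (TCP) lies at the centre of the arm's flange, where the gripper is bolted on; the fingertips stand 182 mm ahead of it and the grasp point (between the pads) lies 163 mm ahead of it; x points along the fingers, y is the direction in which the jaws open and shut, and the axes are right-handed (so a half turn about x gives the same grasp; the last joint's range is limited). The gripper opens to 88 mm and grips with 3 to 60 N. Pads are 20 mm wide; open, the fingers measure 115 mm over their backs; the gripper's body (75 mm by 178 mm) begins 61 mm behind the grasp point.
Start: joints at [-1.298, 0.423, 1.63, -0, 1.089, -0.019], TCP at [179.816, -598.559, 404.675] pointing down, gripper open.
Joint ranges: [-3, 3], [-0.9, 2.11], [0.09, 2.58], [-1.31, 4.45], [0.11, 2.69], [-2.54, 2.54]. Speed limits (rad/s): [2.39, 2.39, 3.01, 3.14, 3.14, 3.14].

INTERFACE

Orientations are given as a rotation vector (axis times angle).
In Python, from workcell import readout, viewer, workorder, models gives the robot as it stands. The module is installed in compiled form; this text tells all that it offers.
- The arm moves only by the tool apply_moves, never from a script. Its argument "commands" is a list that holds one entry, the list of rows, each a list of 4 numbers: the shift along the world's x, y, z in m, then the turn about the world's z in rad. A call has 1 to 8 rows; each row is the pose to reach, as a shift and turn from the pose commanded when the call began; what a row does not reach only later rows make up. A row lasts 1/8 s, in which the tool goes at most 62.5 mm and 10.7 degrees, less where a joint would pass 70% of its speed; a pose out of reach is approached as far as the arm can. A call with a gripper value outside its range is refused whole. "gripper" is the finger opening in m, from 0 to 0.0878, set as the call begins (left out, the last holds). The fingers move at their own pace and stop on an object; the grip force is fixed at half the most. Time passes only in rows, so rows that repeat a pose let the fingers close. It gives the time, the measured TCP pose, the force and the opening at its end, in the units of the state.
- readout.get_obs(): the state, without advancing time (a new reading comes with each control period).
- viewer.get_image(name): name is "scene" or "top" or "wrist"; returns a dict with "color" (384x512x3 uint8, red, green, blue), "vertical_fov" (degrees; the focal length in pixels is half the picture's height over the tangent of half this angle, whatever the lens; pixels are square), "cx", "cy" (the principal point, pixels), "rvec" (rotation vector, rad) and "tvec" (3), from world to camera coordinates, as OpenCV has them. Camera axes: x right, y down, z forward; pixel columns grow to the right and rows downward; lengths in mm; the calibration is good to about 2 mm. A picture is of the moment at which its call begins. There is no depth.
- workorder.close_job(): hands the job in, once; it reports no verdict.
Trained networks look in the newest picture that a camera, given by its name, has taken for a name from the list of things; names that differ only in an ending like _2 or _b are one class to them, and where a whole thing is asked for, a point or a joint stands for the part that bears it (a point fixed in the world has none). Each returns a list of dicts, best first, with "conf" (0 to 1); they miss things now and then, are a little off and sometimes report something else, mostly with a low value. They report only what shows in the picture. A call takes as long as a camera call. They do not tell look-alikes from the thing itself.
- models.search_frame(camera, label): "position" ([x, y, z] in mm, in world coordinates, good to about 4 mm: the middle of the surface that is visible of it).
- models.place_of(camera, label): "position" ([x, y, z] in mm, in world coordinates, good to about 4 mm: a listed point, or the origin of a listed thing).
The state is a dict: "t": time; "qpos": joint angles; "qvel": joint speeds; "joint_torque": joint torques, N m; "ee_pos": TCP position; "orientation": TCP orientation; "ft_force": force on the tool from outside, world axes, zero at the start; "moment": the same for the moment, N m; "width": finger opening in mm.
Only numpy, scipy, OpenCV 4.12 (cv2) and the standard library are available. Lean on these libraries where they do the work, as an engineer would, in place of code of your own. Each camera call takes 0.05 s, during which the arm holds its last target.

TASK

A spanner was left lying on the sampler tray, in the way of the tube rack: hang it by its eye on the free hook of the two lab stands. Then push the tube rack along its tray fully home against the end stop, and only then press the three keys on the panel all the way down, one at a time, each let up before the next: the square key, then the round key, then the long bar key. Leave the other things on the bench where they are.

Things in the scene. Friction and masses are not known exactly. Their poses are not given: they have to be found in the camera images.
- tray: fixed white sampler tray, 250 x 280 mm, floor 10 mm thick (its top, on which the spanner lies, is 10 mm above the bench). Origin: centre of its underside. Its y axis runs along the rack's slide: the rack stands on the +y end, the end stop wall is at the -y end. Yaw varies.
- tray_stop (a point): top middle of the tray's end stop, on the face that the rack meets (40 mm above the bench)
- rack (a joint): travel of the tube rack (grey carriage with four orange-capped tubes, 170 mm along the tray's x, 70 mm along its y, 102 mm high over the bench) along the tray's -y, m: starts at 0 to 0.02; 0.190 is fully home at the stop. Friction about 2.5 N plus 8 N per m/s; stays where left; cannot get home past the spanner
- rack_push (a point): middle of the flat upright plate at the rack's +y side, on its outer face (the face to push towards the tray's -y), 60 mm above the bench; the plate is 170 mm wide along the tray's x and reaches 80 mm above the bench. Moves with the rack; axes as the tray's.
- spanner: loose steel spanner, 193 mm long, 130-200 g; round eye at its +x end (away from the robot), open jaw 46 mm wide at -x, black grip between: x -50 to +30 mm, 22 mm wide, 16 mm tall; steel 8 mm thick. Origin: underside, near the balance point; x along its length to the eye, z up as it lies. Lies on the tray ahead of the rack, 40 mm or more free on each side of the grip
- spanner_eye (a point): centre of the spanner's eye (inner diameter 38 mm, outer 54 mm, 8 mm thick), 68 mm from the body's origin along +x and 4 mm above its underside
- stand_free: fixed lab stand with the free hook: grey base 100 x 110 x 14 mm, rod 14 mm thick, 265 mm tall at x = +30 mm; hook of 10 mm bar: arm 215 mm above the bench from the rod along -x (roughly to the robot) to x = -50 mm, there turned straight up. Origin: centre of the base's underside. The eye goes down over the upturned end and the spanner then hangs from the arm
- hook_tip (a point): top of the free hook's upturned end (33 mm above the arm's axis)
- hook_seat (a point): on the axis of the free hook's arm, about halfway between its upturned end and the clamp (25 mm from the upturned end's axis), 215 mm above the bench
- stand_busy: an identical fixed stand whose hook already carries another spanner (fixed to it, hanging down to 36 mm above the bench); not to be used. Which of the two places is which varies.
- busy_tip (a point): top of the occupied hook's upturned end
- panel: fixed white key panel 150 x 230 mm, 45 mm tall; origin: centre of its underside. Three grey keys stand in a row along its y axis, 68 mm apart, in an order that varies.
- key_square (a joint): how far the square key is pressed, m: 0 up, 0.006 fully down; spring, about 1 N to start and 4.5 N fully down
- key_round (a joint): how far the round key is pressed, m: 0 up, 0.006 fully down; spring, about 1 N to start and 4.5 N fully down
- key_bar (a joint): how far the long bar key is pressed, m: 0 up, 0.006 fully down; spring, about 1 N to start and 4.5 N fully down
- key_square_top (a point): centre of the top of the square key, 36 x 36 mm, grey; 63 mm above the bench when up (18 mm above the panel)
- key_round_top (a point): centre of the top of the round key, 38 mm diameter, grey; 63 mm above the bench when up (18 mm above the panel)
- key_bar_top (a point): centre of the top of the long bar key, 80 mm along the panel's x and 24 mm wide, grey; 63 mm above the bench when up (18 mm above the panel)
- wash_bottle: white plastic wash bottle, 64 mm diameter, 160 mm tall; a bystander to leave alone
- beaker: open glass beaker, 70 mm diameter, 90 mm tall; a bystander to leave alone
- jar: amber glass jar with black cap, 56 mm diameter, 75 mm tall; a bystander to leave alone
- driver: loose screwdriver with black handle, no eye; a bystander to leave alone
- tip_box: blue pipette-tip box 85 x 120 x 60 mm; a bystander to leave alone
- weight: brass cylinder weight, 48 mm diameter, 50 mm tall; a bystander to leave alone
Not all that is in view belongs to the job. What is shaped like the spanner but red is not meant.

How it is judged (in metres and radians):
On the way, in this order (a step that is already met when the one before it is completed fails the run):
1. the spanner hangs by its eye on the free hook, let go and still (horizontal distance between spanner_eye and hook_seat below 0.045 m and z of spanner_eye in the frame of hook_seat between -0.03 and -0.004 m and angle between spanner's own x axis and vertical below 0.45 rad and contact force between spanner and stand_free above 0.5 N and contact force between spanner and the fingers below 0.1 N and linear speed of spanner below 0.08 m/s), for 0.3 s.
2. the tube rack is fully home (within 6 mm) (value of joint rack above 0.184 m), for 0.1 s.
3. the square key is pressed down (4.5 of its 6 mm) with the other keys up and the rack home (value of joint key_square above 0.0045 m and value of joint each of key_round, key_bar below 0.002 m and value of joint rack above 0.184 m), for 0.05 s.
4. the round key is pressed down (4.5 of its 6 mm) with the other keys up and the rack home (value of joint key_round above 0.0045 m and value of joint each of key_square, key_bar below 0.002 m and value of joint rack above 0.184 m), for 0.05 s.
5. the long bar key is pressed down (4.5 of its 6 mm) with the other keys up and the rack home (value of joint key_bar above 0.0045 m and value of joint each of key_square, key_round below 0.002 m and value of joint rack above 0.184 m), for 0.05 s.
At the end, for the whole second after the job is handed in: The spanner hangs by its eye on the free hook's arm (eye centre within 45 mm of the seat point horizontally and 4 to 30 mm below the arm's axis, its length within 0.45 rad of vertical), eye up, still and carried by the stand; the rack is home (travel over 184 mm); all three keys are up again (all of step 1 and value of joint rack above 0.184 m and value of joint each of key_square, key_round, key_bar below 0.0015 m); the robot touches nothing.
It fails at once if two keys are down at once (value of joint each of key_square, key_round above 0.003 m or value of joint each of key_square, key_bar above 0.003 m or value of joint each of key_round, key_bar above 0.003 m).
It fails at once if a key is pressed before the rack is home (value of joint rack below 0.18 m and value of joint any of key_square, key_round, key_bar above 0.003 m).
It fails at once if a bystander is moved by more than 40 mm or knocked over (distance of any of wash_bottle, beaker, jar, driver, tip_box, weight from where it was at the start of the episode above 0.04 m or angle between any of wash_bottle, beaker, jar, tip_box, weight's own z axis and vertical above 0.6 rad).
It also fails if it takes over 70 s, if anything falls off the work surface, if the arm or the gripper's body presses on something with over 40 N, if the wrist force passes 120 N, or if a joint passes its speed limit or range.

## Working session

There is one attempt and no reset: what is moved stays moved. The work goes in short steps, Python scripts to look and compute and a tool call to move; the robot and the scene stay as the last step left them, time stands still between calls to the robot, and variables do not carry over. Pictures are saved under pics/ and viewed, and the job is handed in when it is done.

Besides the shell and the picture viewer there is one more tool, called after ">>>" as name(argument=value, ...) on one line, values as JSON. apply_moves: Moves the arm, as the interface text tells. Its arguments: {"type":"object","properties":{"commands":{"type":"array","items":{"type":"array","items":{"type":"array","items":{"type":"number"}}}},"gripper":{"type":"number"}},"required":["commands"]}

```bash
mkdir -p pics; cat > h.py <<'E'
import numpy as np, cv2
from workcell import readout, viewer, workorder, models
def cam(name,fn=None):
    d=viewer.get_image(name)
    if fn: cv2.imwrite('pics/'+fn,d['color'][:,:,::-1])
    return d
def K(d):
    h=d['color'].shape[0]; f=h/2/np.tan(np.radians(d['vertical_fov'])/2)
    return np.array([[f,0,d['cx']],[0,f,d['cy']],[0,0,1.]])
def proj(d,p):
    return cv2.projectPoints(np.array(p,float).reshape(-1,1,3),np.array(d['rvec'],float),np.array(d['tvec'],float),K(d),None)[0].reshape(-1,2)
def unproj(d,uv,z):
    R=cv2.Rodrigues(np.array(d['rvec'],float))[0]; c=-R.T@np.array(d['tvec'],float).ravel()
    r=R.T@np.linalg.inv(K(d))@np.array([uv[0],uv[1],1.]); return c+r*(z-c[2])/r[2]
E
python3 - <<'E'
from h import *
o=readout.get_obs(); print({k:np.round(v,3) for k,v in o.items()})
cam('scene','s0.png');cam('top','t0.png')
for c in ['top','scene']:
  for n in ['tray','tray_stop','rack_push','spanner','spanner_eye','stand_free','hook_tip','hook_seat','stand_busy','busy_tip','panel','key_square_top','key_round_top','key_bar_top','wash_bottle','beaker','jar','driver','tip_box','weight']:
    print(c,n,[(np.round(r['position']).astype(int).tolist(),round(r['conf'],2)) for r in models.place_of(c,n)][:3])
print(readout.get_obs()['t'])
E
```

```text
{'t': np.float64(0.0), 'qpos': array([-1.298,  0.424,  1.631,  0.   ,  1.089, -0.019]), 'qvel': array([-0.   ,  0.   ,  0.002, -0.001, -0.   ,  0.002]), 'joint_torque': array([ 2.0000e-03, -5.4462e+01, -2.7367e+01,  6.5000e-02,  2.3000e-02,
       -0.0000e+00]), 'ee_pos': array([ 179.748, -598.302,  403.914]), 'orientation': array([ 2.065,  0.305, -2.066]), 'ft_force': array([-0.976, -0.091, -0.223]), 'moment': array([ 0.016,  0.022, -0.075]), 'width': np.float64(88.081)}
top tray [([498, -24, 1], 0.69)]
top tray_stop [([496, -152, 42], 0.67), ([729, -166, 0], 0.47)]
top rack_push [([503, 94, 61], 0.91), ([696, -8, 0], 0.16)]
top spanner [([219, 322, 0], 0.77), ([589, -589, 1], 0.73), ([493, -77, 12], 0.6)]
top spanner_eye [([340, -325, 4], 0.86), ([493, -335, 64], 0.63), ([564, -70, 17], 0.59)]
top stand_free [([550, 438, 4], 0.68)]
top hook_tip [([512, 402, 249], 0.98)]
top hook_seat [([531, 416, 218], 0.67)]
top stand_busy [([594, 296, 1], 0.55)]
top busy_tip [([558, 260, 250], 0.9), ([562, -69, 19], 0.44)]
top panel [([501, -334, 6], 0.62)]
top key_square_top [([496, -336, 61], 0
[... 757 characters left out ...]
0.28)]
scene hook_tip [([512, 408, 245], 0.98), ([508, -266, 61], 0.71)]
scene hook_seat [([538, 417, 215], 0.83)]
scene stand_busy [([597, 288, 0], 0.93), ([729, -167, 0], 0.32)]
scene busy_tip [([556, 260, 245], 0.85)]
scene panel [([503, -336, 2], 0.56)]
scene key_square_top [([501, -338, 62], 0.59)]
scene key_round_top [([495, -406, 61], 0.44)]
scene key_bar_top [([508, -262, 64], 0.63), ([727, -166, -2], 0.19)]
scene wash_bottle [([729, -165, -3], 0.85), ([712, -369, -3], 0.36)]
scene beaker [([695, -5, 0], 0.97)]
scene jar [([687, 175, 1], 0.77)]
scene driver [([386, 333, -1], 0.61), ([500, 93, 58], 0.61)]
scene tip_box [([712, -372, -1], 0.61)]
scene weight [([407, 217, 0], 0.61)]
2.1
```

View pics/t0.png

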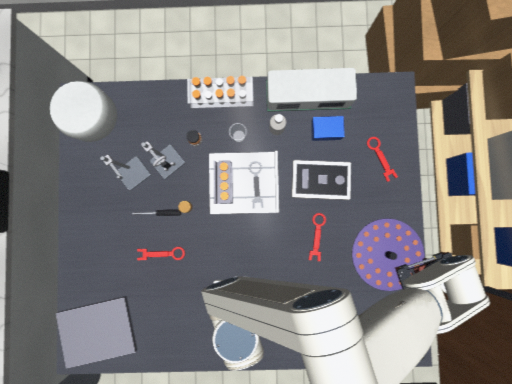

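View pics/s0.png

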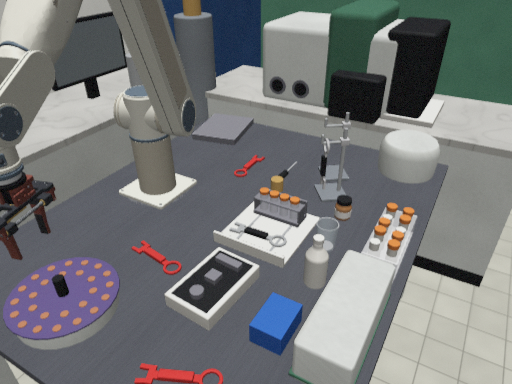

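```bash
python3 - <<'E'
from h import *
o=readout.get_obs();R=cv2.Rodrigues(o['orientation'])[0];print(np.round(R,3),o['ee_pos'])
d=cam('top');c=d['color'][:,:,::-1]
a=cv2.resize(c[125:225,90:190],(400,400),interpolation=cv2.INTER_CUBIC);b=cv2.resize(c[135:225,200:290],(400,400),interpolation=cv2.INTER_CUBIC)
cv2.imwrite('pics/z0.png',np.hstack([a,b]))
d=cam('scene');c=d['color'][:,:,::-1]
a=cv2.resize(c[100:220,270:390],(400,400),interpolation=cv2.INTER_CUBIC);b=cv2.resize(c[170:290,210:330],(400,400),interpolation=cv2.INTER_CUBIC)
cv2.imwrite('pics/z1.png',np.hstack([a,b]))
E
```

```text
[[ 0.     0.288 -0.958]
 [ 0.    -0.958 -0.288]
 [-1.    -0.    -0.   ]] [ 179.82220988 -598.54186905  404.68278014]
```

View pics/z0.png

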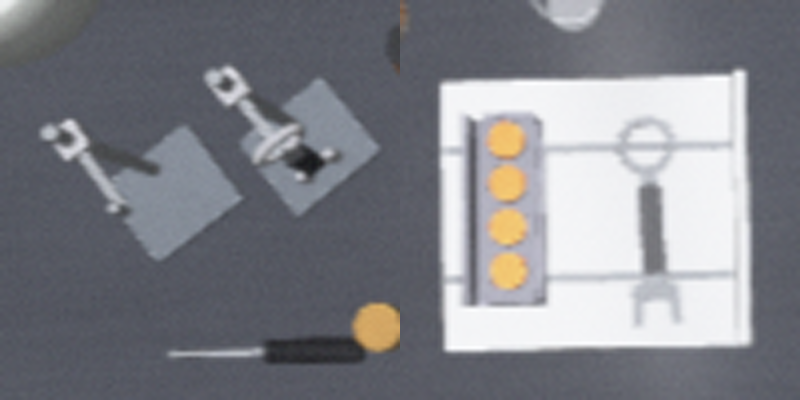

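View pics/z1.png

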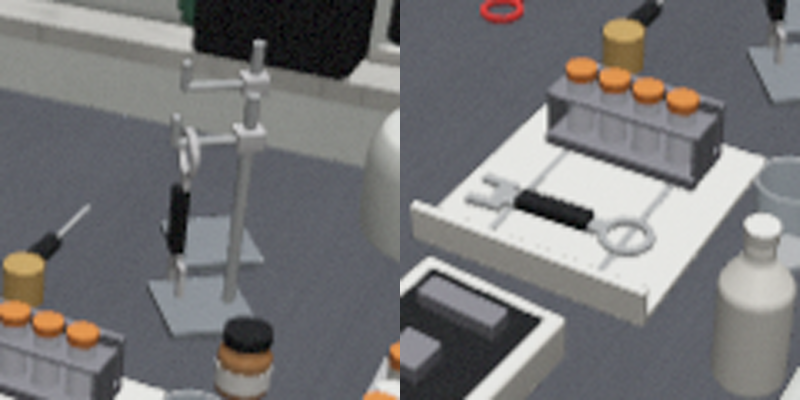

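```bash
python3 - <<'E'
from h import *
d=cam('top')
e=unproj(d,(255.35,167.85),14);g=unproj(d,(256.7,186.75),24);print(e,g)
for p in [(119.5,177)]: print(unproj(d,p,245))
print(unproj(d,(90+65/4,125+137/4),215))
for n,p in dict(tip=[512,404,248],eye=[563,-72,14],sq=[499,-337,63]).items(): print(n,proj(d,p))
E
```

```text
[557.40238237 -74.48451654  14.        ] [478.86853493 -77.77753881  24.        ]
[510.24207825 397.24470908 245.        ]
[578.69989036 456.13676691 215.        ]
tip [[117.23111408 176.465078  ]]
eye [[254.70513285 166.5118771 ]]
sq [[322.26556611 179.02452835]]
```

>>> apply_moves(commands=[[[0.03, 0.055, 0, -0.13], [0.06, 0.11, 0, -0.25], [0.09, 0.165, 0, -0.25], [0.12, 0.22, 0, -0.25], [0.15, 0.275, 0, -0.25], [0.18, 0.33, 0, -0.25], [0.21, 0.385, 0, -0.25], [0.24, 0.43, 0, -0.25]]], gripper=0.0878)

```text
t: 3.25
ee_pos: [420.4, -166.5, 405.0]
orientation: [2.201, 0.046, -2.199]
ft_force: [0.2, -1.0, 0.3]
width: 87.7
```

>>> apply_moves(commands=[[[0.03, 0.05, 0, 0], [0.055, 0.09, 0, 0], [0.055, 0.09, 0, 0], [0.055, 0.09, 0, 0]]])

```text
t: 3.75
ee_pos: [474.5, -78.6, 404.6]
orientation: [2.199, 0.047, -2.2]
ft_force: [0.5, 0.2, -0.3]
width: 87.8
```

```bash
python3 - <<'E'
from h import *
cam('wrist','w0.png')
o=readout.get_obs();print(o['ee_pos'],o['orientation'],o['t'])
for n in ['spanner','spanner_eye','rack_push','tray','tray_stop']:
    print(n,[(np.round(r['position']).astype(int).tolist(),round(r['conf'],2)) for r in models.place_of('wrist',n)][:3])
print(np.round(cv2.Rodrigues(o['orientation'])[0],3))
E
```

```text
[474.29406927 -79.12609925 404.56834334] [ 2.19982781  0.04538416 -2.20108845] 3.8
spanner [([491, -77, 11], 0.8)]
spanner_eye [([563, -74, 14], 0.82), ([340, -326, 3], 0.48)]
rack_push [([502, 91, 60], 0.89)]
tray []
tray_stop [([503, -153, 39], 0.78), ([565, -73, 13], 0.6)]
[[-0.001  0.041 -0.999]
 [-0.    -0.999 -0.041]
 [-1.     0.     0.001]]
```

View pics/w0.png

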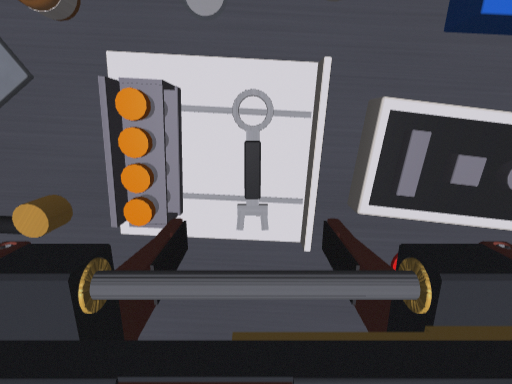

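```bash
python3 - <<'E'
from h import *
d=cam('wrist')
for p,z in [((252.5,110),14),((252.5,141),20),((252,199),20),((252,217),14),((415,165),63),((468,171),63),((116.,52),10),((307,240),10)]: print(p,unproj(d,p,z))
m=cv2.inRange(d['color'],(0,0,0),(45,45,45))[135:205,235:270]
ys,xs=np.nonzero(m);print(len(xs),xs.mean()+235,ys.mean()+135)
print(np.round(np.polyfit(ys,xs,1),4), unproj(d,(xs.mean()+235,ys.mean()+135),22))
E
```

```text
(252.5, 110) [560.97812347 -73.14832401  14.        ]
(252.5, 141) [521.27054764 -74.72019412  20.        ]
(252, 199) [441.13517622 -77.10144797  20.        ]
(252, 217) [412.30351613 -78.14427375  14.        ]
(415, 165) [ 503.30339943 -271.18409468   63.        ]
(468, 171) [ 498.65419392 -336.58379597   63.        ]
(116.0, 52) [624.22443504 102.13572601  10.        ]
(307, 240) [ 377.6955534  -162.31902827   10.        ]
78 249.21794871794873 168.82051282051282
[ 0.0381 12.9283] [484.08109044 -71.70002612  22.        ]
```

>>> apply_moves(commands=[[[0.004, 0.003, -0.05, -0.008], [0.004, 0.003, -0.1, -0.008], [0.004, 0.003, -0.15, -0.008], [0.004, 0.003, -0.19, -0.008], [0.004, 0.003, -0.21, -0.008], [0.004, 0.003, -0.21, -0.008]]])

```text
t: 4.85
ee_pos: [478.9, -76.0, 193.7]
orientation: [2.204, 0.037, -2.206]
ft_force: [0.1, 0.5, -0.1]
width: 87.9
```

>>> apply_moves(commands=[[[0, 0, 0, 0], [0, 0, 0, 0], [0, 0, 0, 0], [0, 0, 0, 0], [0, 0, 0, 0], [0, 0, 0, 0]]], gripper=0.0)

```text
t: 5.6
ee_pos: [478.8, -75.6, 194.7]
orientation: [2.204, 0.037, -2.204]
ft_force: [-0.1, -0.3, -0.2]
width: 31.2
```

>>> apply_moves(commands=[[[0, 0, 0, 0], [0, 0, 0, 0], [0, 0, 0, 0], [0, 0, 0, 0]]])

```text
t: 6.1
ee_pos: [478.8, -75.6, 194.7]
orientation: [2.204, 0.037, -2.204]
ft_force: [0.4, 0.9, 0.2]
width: 21.9
```

>>> apply_moves(commands=[[[0, 0, 0.03, 0], [0, 0, 0.08, 0], [0, 0, 0.14, 0], [0, 0, 0.2, 0], [0, 0, 0.26, 0], [0, 0, 0.3, 0], [0, 0, 0.3, 0]]])

```text
t: 6.98
ee_pos: [479.2, -75.6, 497.7]
orientation: [2.211, 0.036, -2.197]
ft_force: [-0.1, 0.1, -1.8]
width: 21.8
```

```bash
python3 - <<'E'
from h import *
d=cam('wrist','w1.png')
o=readout.get_obs();print(o['ee_pos'],o['orientation'],o['width'],o['ft_force'])
for c in ['wrist','scene','top']:
 for n in ['spanner','spanner_eye']:
  print(c,n,[(np.round(r['position']).astype(int).tolist(),round(r['conf'],2)) for r in models.place_of(c,n)][:3])
cam('scene','s1.png')
E
```

```text
[478.61080103 -75.52645192 495.30848323] [ 2.20654575  0.03675112 -2.20186048] 21.57408726686438 [-0.30905535  0.06561488 -2.18428458]
wrist spanner [([492, -76, 315], 0.74), ([493, -404, 67], 0.3)]
wrist spanner_eye [([336, -326, 2], 0.64), ([221, 249, 0], 0.47)]
scene spanner [([274, -315, 2], 0.93), ([491, -72, 6], 0.84), ([550, 434, 2], 0.64)]
scene spanner_eye [([649, -559, 3], 0.95), ([340, -325, 2], 0.84), ([220, 249, 5], 0.67)]
top spanner [([218, 319, -3], 0.84), ([588, -590, 1], 0.71), ([274, -315, 1], 0.57)]
top spanner_eye [([341, -327, 4], 0.87), ([222, 251, 10], 0.76), ([647, -562, 6], 0.52)]
```

View pics/w1.png

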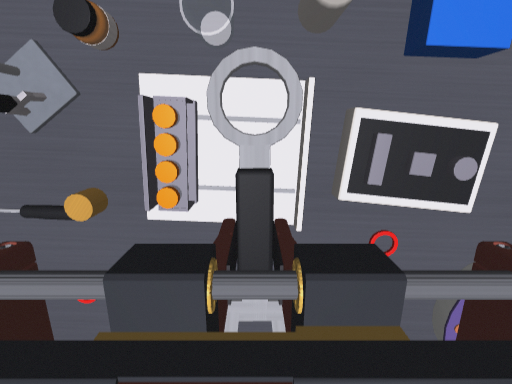

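View pics/s1.png

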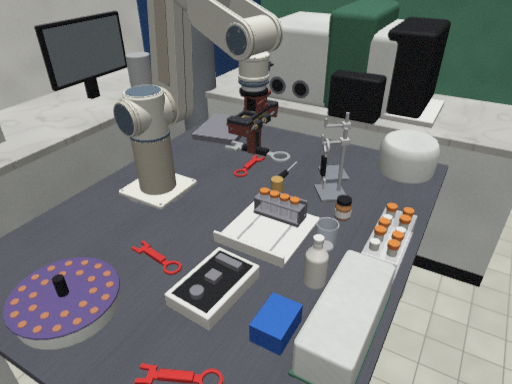

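>>> apply_moves(commands=[[[-0.014, 0.046, 0, 0.08], [-0.028, 0.092, 0, 0.16], [-0.042, 0.138, 0, 0.24], [-0.056, 0.184, 0, 0.32], [-0.07, 0.23, 0, 0.4], [-0.084, 0.276, 0, 0.48], [-0.098, 0.322, 0, 0.56], [-0.112, 0.368, 0, 0.63]]])

```text
t: 8.38
ee_pos: [366.1, 293.9, 494.2]
orientation: [1.836, 0.635, -1.838]
ft_force: [0.0, 0.2, -0.9]
width: 21.6
```

>>> apply_moves(commands=[[[0, 0, 0, 0], [0, 0, 0, 0], [0, 0, 0, 0]]])

```text
t: 8.75
ee_pos: [367.1, 291.6, 494.4]
orientation: [1.839, 0.632, -1.84]
ft_force: [1.1, 0.1, -1.5]
width: 21.9
```

```bash
python3 - <<'E'
from h import *
d=cam('wrist','w2.png')
o=readout.get_obs();print(o['ee_pos'],o['orientation'],o['width'],o['ft_force'])
print(np.round(cv2.Rodrigues(o['orientation'])[0],3))
for c in ['wrist','scene','top']:
 for n in ['spanner','spanner_eye','hook_tip','hook_seat','stand_free','busy_tip']:
  print(c,n,[(np.round(r['position']).astype(int).tolist(),round(r['conf'],2)) for r in models.place_of(c,n)][:3])
E
```

```text
[367.1810271  291.55663359 494.5607044 ] [ 1.8396407   0.63206712 -1.84016456] 21.805944553422346 [-0.33220031  0.23609787 -0.86301216]
[[-0.     0.615 -0.789]
 [-0.    -0.789 -0.615]
 [-1.     0.     0.   ]]
wrist spanner [([376, 298, 314], 0.77), ([220, 314, -4], 0.66)]
wrist spanner_eye []
wrist hook_tip []
wrist hook_seat [([408, 214, -2], 0.59)]
wrist stand_free [([551, 434, 0], 0.69)]
wrist busy_tip [([559, 259, 247], 0.78)]
scene spanner [([276, -314, 2], 0.96), ([586, -591, -3], 0.94), ([219, 318, 0], 0.75)]
scene spanner_eye [([338, -329, 4], 0.98), ([559, -76, 316], 0.92), ([648, -560, 4], 0.82)]
scene hook_tip [([511, 407, 244], 0.82)]
scene hook_seat [([536, 417, 212], 0.63), ([502, 92, 58], 0.62), ([694, -1, 0], 0.49)]
scene stand_free [([551, 429, 0], 0.68), ([534, 418, 215], 0.16)]
scene busy_tip [([557, 258, 250], 0.92), ([728, -167, 0], 0.58), ([697, -4, -1], 0.19)]
top spanner [([218, 319, -3], 0.84), ([588, -590, 1], 0.71), ([274, -315, 1], 0.57)]
top spanner_eye [([341, -327, 4], 0.87), ([222, 251, 10], 0.76), ([647, -562, 6], 0.52)]
top hook_tip [([514, 403, 249], 0.87)]
top hook_seat [([496, -153, 39], 0.24)]
top stand_free [([550, 435, -1], 0.79)]
top busy_tip [([560, 260, 251], 0.84)]
```

View pics/w2.png

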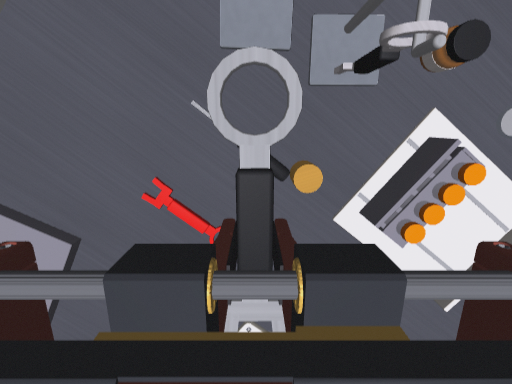

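```bash
python3 - <<'E'
from h import *
d=cam('wrist')
e=unproj(d,(254.5,98.5),317);b=unproj(d,(256,47.5),14);l=unproj(d,(220,48),14);r=unproj(d,(292,47),14)
print(e,b,np.linalg.norm(l-r),np.arctan2(*(l-r)[:2][::-1])-np.pi/2)
u=np.array([.789,.615]);v=np.array([-.615,.789])
for n,p in dict(tipA=[512,404],tipB=b[:2]).items(): q=np.array(p)-e[:2]; print(n,q@u,q@v)
q=e[:2]-np.array([367.2,291.6]);print(q@u,q@v)
E
```

```text
[431.15803356 343.59497856 317.        ] [512.70058568 404.59043666  14.        ] 111.53061095548557 0.6764767844164488
tipA 100.93339970954808 -2.0582474421514156
tipB 101.84928035598902 -2.0232531111926604
82.43980029045191 1.6898474421514018
```

>>> apply_moves(commands=[[[0.02, 0.015, -0.005, 0.01], [0.045, 0.034, -0.01, 0.01], [0.068, 0.051, -0.02, 0.01], [0.081, 0.061, -0.03, 0.01], [0.081, 0.061, -0.04, 0.01], [0.081, 0.061, -0.04, 0.01], [0.081, 0.061, -0.04, 0.01]]])

```text
t: 10.62
ee_pos: [447.3, 353.1, 455.0]
orientation: [1.832, 0.642, -1.832]
ft_force: [1.2, 0.1, -0.9]
width: 21.7
```

```bash
python3 - <<'E'
from h import *
d=cam('wrist','w3.png')
o=readout.get_obs();print(o['ee_pos'],o['width'],o['ft_force'])
d2=cam('scene','s3.png')
c=d2['color'][:,:,::-1]
cv2.imwrite('pics/s3z.png',cv2.resize(c[80:220,230:390],(800,700)[0:2] and (640,560),interpolation=cv2.INTER_CUBIC))
tip=[512.5,404,248];u=np.array([.789,.615,0])
print(proj(d,[tip,np.array([512.5,404,215])+25*u]),proj(d,[[512.3,404.4,277]]))
E
```

```text
[447.4104322  353.1737301  455.24983416] 21.67768180381994 [-0.03426127  0.20008139 -2.19842933]
[[256.79128721 101.86830073]
 [256.91188074  70.55192372]] [[256.41664565  97.3747083 ]]
```

View pics/w3.png

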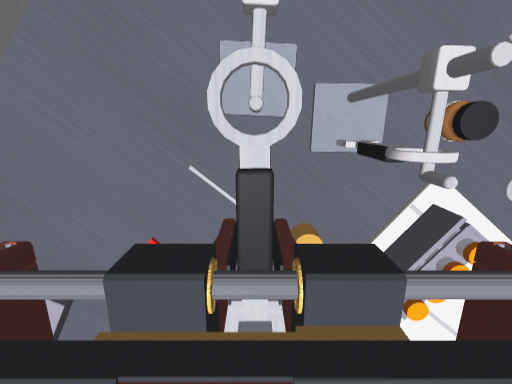

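View pics/s3z.png

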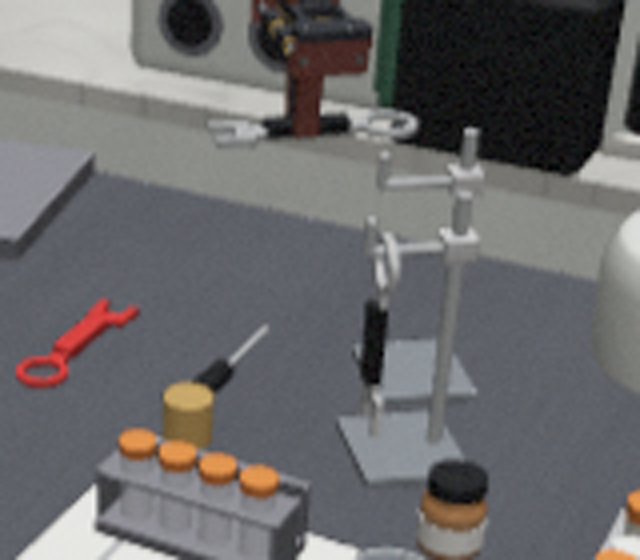

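>>> apply_moves(commands=[[[0, -0.001, -0.01, 0], [0, -0.001, -0.02, 0], [0, -0.001, -0.03, 0], [0, -0.001, -0.04, 0], [0, -0.001, -0.046, 0], [0, -0.001, -0.046, 0]]])

```text
t: 11.48
ee_pos: [447.8, 352.4, 408.1]
orientation: [1.831, 0.642, -1.833]
ft_force: [-0.3, 0.5, -1.2]
width: 21.6
```

```bash
python3 - <<'E'
from h import *
d=cam('wrist','w4.png')
o=readout.get_obs();print(o['ee_pos'],o['width'],o['ft_force'])
d2=cam('scene')
c=d2['color'][:,:,::-1]
cv2.imwrite('pics/s4z.png',cv2.resize(c[80:220,230:390],(640,560),interpolation=cv2.INTER_CUBIC))
E
```

```text
[447.88343576 352.48718425 408.52278816] 22.172047562160692 [-0.0037049  -0.13856325 -1.90210628]
```

View pics/w4.png

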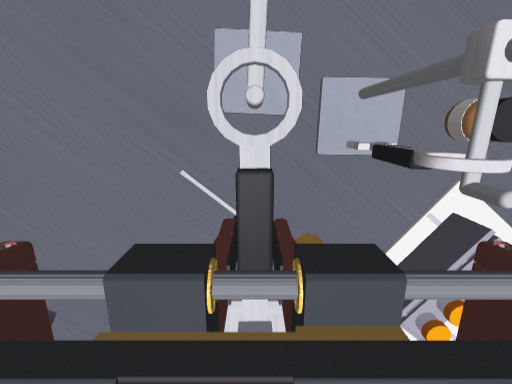

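View pics/s4z.png

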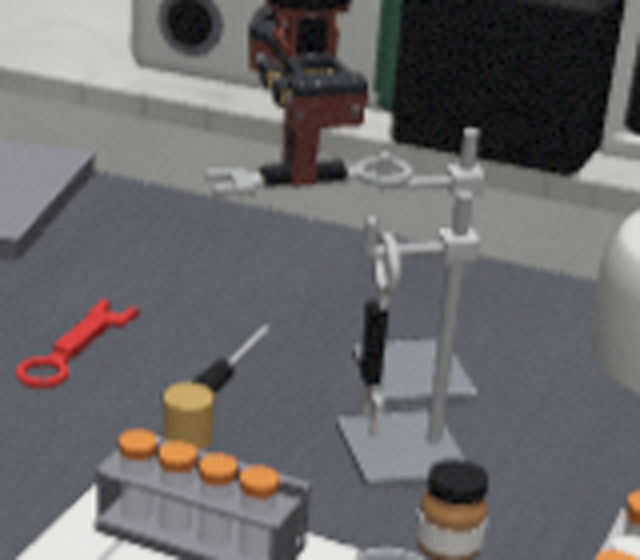

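>>> apply_moves(commands=[[[0, 0, 0, 0], [0, 0, 0, 0], [0, 0, 0, 0], [0, 0, 0, 0], [0, 0, 0, 0], [0, 0, 0, 0], [0, 0, 0, 0], [0, 0, 0, 0]]], gripper=0.06)

```text
t: 12.58
ee_pos: [447.8, 352.4, 408.6]
orientation: [1.832, 0.642, -1.833]
ft_force: [-0.2, 0.1, 0.2]
width: 59.9
```

```bash
python3 - <<'E'
from h import *
d=cam('wrist','w5.png')
o=readout.get_obs();print(o['ee_pos'],o['width'],o['ft_force'])
d2=cam('scene')
c=d2['color'][:,:,::-1]
cv2.imwrite('pics/s5z.png',cv2.resize(c[80:220,230:390],(640,560),interpolation=cv2.INTER_CUBIC))
E
```

```text
[447.81835349 352.43340371 408.64902842] 60.38162439069591 [-0.83704656  0.00377055  0.72396496]
```

View pics/w5.png

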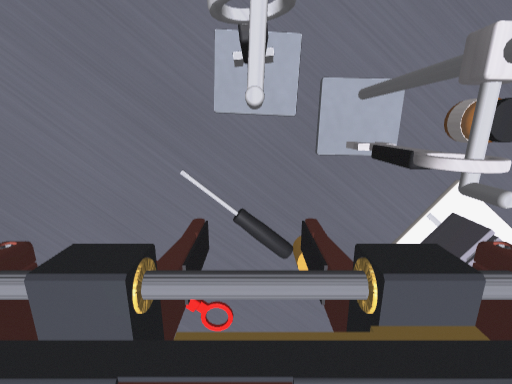

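View pics/s5z.png

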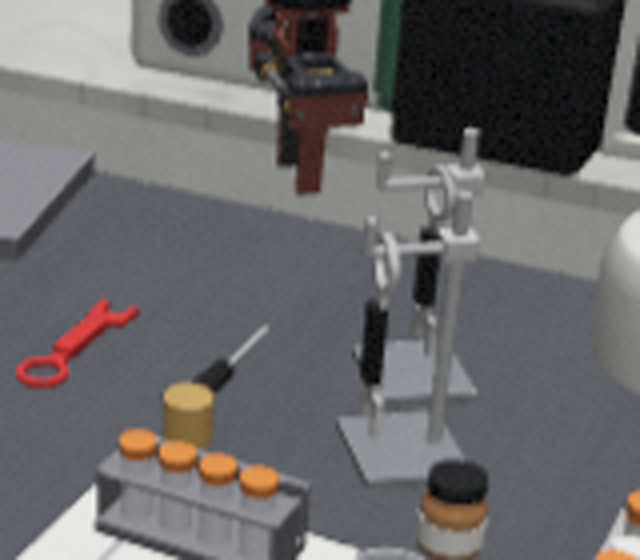

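>>> apply_moves(commands=[[[-0.02, -0.016, 0.01, 0], [-0.05, -0.04, 0.03, 0], [-0.05, -0.04, 0.05, 0], [-0.05, -0.04, 0.05, 0]]], gripper=0.0)

```text
t: 13.18
ee_pos: [398.0, 312.6, 460.2]
orientation: [1.836, 0.643, -1.829]
ft_force: [1.2, -0.6, -0.6]
width: 23.8
```

```bash
python3 - <<'E'
from h import *
for c in ['scene','wrist','top']:
 for n in ['spanner','spanner_eye','hook_seat','hook_tip']:
  print(c,n,[(np.round(r['position']).astype(int).tolist(),round(r['conf'],2)) for r in models.place_of(c,n) if r['position'][1]>350][:3])
d=cam('wrist','w6.png')
d2=cam('scene')
c=d2['color'][:,:,::-1]
cv2.imwrite('pics/s6z.png',cv2.resize(c[100:200,290:370],(640,800)[::1] and (480,600),interpolation=cv2.INTER_CUBIC))
E
```

```text
scene spanner [([559, 448, 134], 0.58)]
scene spanner_eye [([553, 440, 201], 0.61)]
scene hook_seat [([534, 419, 214], 0.74)]
scene hook_tip [([517, 408, 247], 0.88)]
wrist spanner [([558, 445, 135], 0.85), ([561, 441, 198], 0.33)]
wrist spanner_eye [([559, 440, 200], 0.57)]
wrist hook_seat [([533, 420, 214], 0.85), ([562, 441, 137], 0.63)]
wrist hook_tip [([512, 406, 250], 0.72)]
top spanner []
top spanner_eye []
top hook_seat []
top hook_tip [([514, 403, 249], 0.87)]
```

View pics/w6.png

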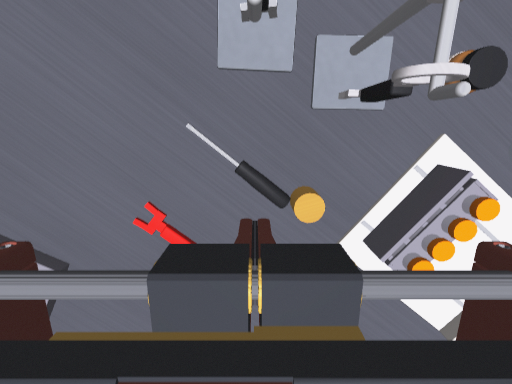

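View pics/s6z.png

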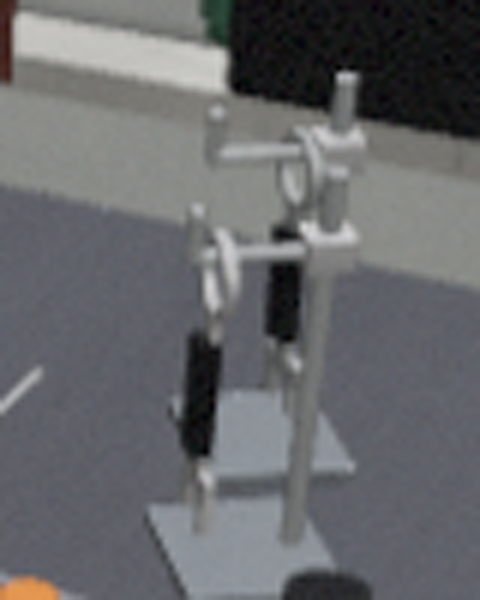

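>>> apply_moves(commands=[[[0.02, -0.035, 0, -0.13], [0.04, -0.072, 0, -0.26], [0.06, -0.108, 0, -0.39], [0.08, -0.145, 0, -0.52], [0.104, -0.187, 0, -0.65], [0.104, -0.187, -0.05, -0.665], [0.104, -0.187, -0.1, -0.665], [0.104, -0.187, -0.14, -0.665]]])

```text
t: 14.88
ee_pos: [501.6, 125.1, 317.1]
orientation: [2.217, 0.009, -2.218]
ft_force: [0.7, -0.2, 0.6]
width: 0.6
```

```bash
python3 - <<'E'
from h import *
d=cam('wrist','w7.png')
o=readout.get_obs();print(o['ee_pos'],o['width'],o['ft_force'],np.round(cv2.Rodrigues(o['orientation'])[0][:2,1],3))
d2=cam('scene','s7.png')
for c in ['scene','top']:
  for n in ['rack_push','tray_stop']: print(c,n,[(np.round(r['position']).astype(int).tolist(),round(r['conf'],2)) for r in models.place_of(c,n)][:3])
E
```

```text
[499.88149473 124.79415697 312.77078647] 0.06789875557846226 [-1.1073543  -0.17662908 -4.09838963] [ 0.008 -1.   ]
scene rack_push [([501, 94, 59], 0.83)]
scene tray_stop [([495, -153, 41], 0.57)]
top rack_push [([503, 96, 64], 0.83), ([687, 171, -2], 0.17)]
top tray_stop [([495, -150, 40], 0.56)]
```

View pics/s7.png

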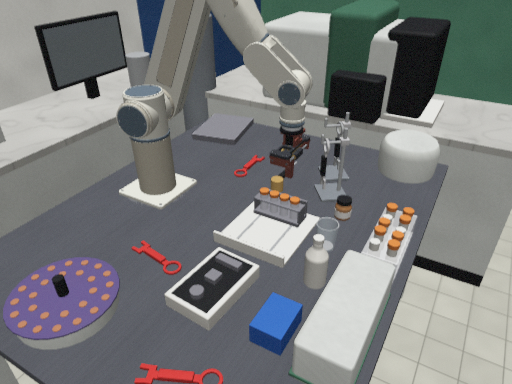

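```bash
python3 - <<'E'
from h import *
cam('wrist')
o=readout.get_obs();print(o['ee_pos'],o['ft_force'],o['t'])
E
```

```text
[502.61415769 125.68846988 320.59998411] [0.28494377 1.02814823 0.08756981] 15.225
```

View pics/w7.png

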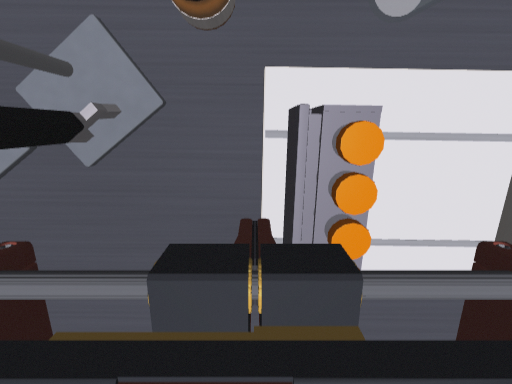

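>>> apply_moves(commands=[[[0, 0, -0.03, 0], [0, 0, -0.06, 0], [0, 0, -0.08, 0], [0, 0, -0.09, 0], [0, 0, -0.09, 0], [0, -0.01, -0.09, 0]]])

```text
t: 15.98
ee_pos: [502.4, 115.6, 229.7]
orientation: [2.219, 0.011, -2.214]
ft_force: [0.1, -0.1, 0.6]
width: 0.6
```

>>> apply_moves(commands=[[[0, -0.02, 0, 0], [0, -0.04, 0, 0], [0, -0.06, 0, 0], [0, -0.08, 0, 0], [0, -0.1, 0, 0], [0, -0.12, 0, 0], [0, -0.14, 0, 0], [0, -0.16, 0, 0]]])

```text
t: 16.98
ee_pos: [501.6, -45.4, 229.7]
orientation: [2.218, 0.01, -2.217]
ft_force: [-1.5, 3.3, 2.5]
width: 0.3
```

```bash
python3 - <<'E'
from h import *
cam('wrist','w8.png')
o=readout.get_obs();print(o['ee_pos'],o['ft_force'],o['t'])
cam('scene','s8.png')
for c in ['scene','top']:
  for n in ['rack_push','tray_stop']: print(c,n,[(np.round(r['position']).astype(int).tolist(),round(r['conf'],2)) for r in models.place_of(c,n)][:3])
E
```

```text
[501.85061372 -47.01803536 229.67979288] [-0.66736352 -2.55087405 -0.68544314] 17.025
scene rack_push [([500, -57, 59], 0.92), ([535, 418, 215], 0.46)]
scene tray_stop [([495, -151, 40], 0.65)]
top rack_push [([503, 96, 64], 0.83), ([687, 171, -2], 0.17)]
top tray_stop [([495, -150, 40], 0.56)]
```

View pics/s8.png

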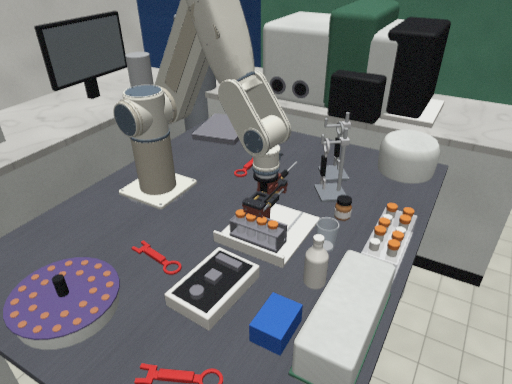

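>>> apply_moves(commands=[[[0, -0.005, 0, 0], [0, -0.01, 0, 0], [0, -0.015, 0, 0], [0, -0.02, 0, 0], [0, -0.02, 0, 0]]])

```text
t: 17.9
ee_pos: [501.8, -65.1, 228.6]
orientation: [2.217, 0.009, -2.217]
ft_force: [-0.1, -0.0, -0.0]
width: 0.4
```

>>> apply_moves(commands=[[[0, -0.004, 0, 0], [0, -0.008, 0, 0], [0, -0.01, 0, 0], [0, -0.01, 0, 0]]])

```text
t: 18.4
ee_pos: [501.8, -72.7, 228.6]
orientation: [2.219, 0.012, -2.22]
ft_force: [1.3, 22.3, 2.5]
width: 0.8
```

>>> apply_moves(commands=[[[0, -0.002, 0, 0], [0, -0.002, 0, 0], [0, -0.002, 0, 0]]])

```text
t: 18.77
ee_pos: [501.8, -73.2, 228.6]
orientation: [2.22, 0.014, -2.221]
ft_force: [3.8, 35.4, 3.2]
width: 0.4
```

```bash
python3 - <<'E'
from h import *
d=cam('wrist','w9.png')
o=readout.get_obs();print(o['ee_pos'],o['ft_force'],o['t'])
d=cam('top');c=d['color'][:,:,::-1]
s=cam('scene')['color'][:,:,::-1]
cv2.imwrite('pics/z9.png',np.hstack([cv2.resize(c[135:225,200:290],(400,400),interpolation=cv2.INTER_CUBIC),cv2.resize(s[180:280,200:300],(400,400),interpolation=cv2.INTER_CUBIC)]))
E
```

```text
[501.83063364 -73.19093836 228.62554517] [ 2.51639397 36.19783725  2.32881833] 18.825
```

View pics/z9.png

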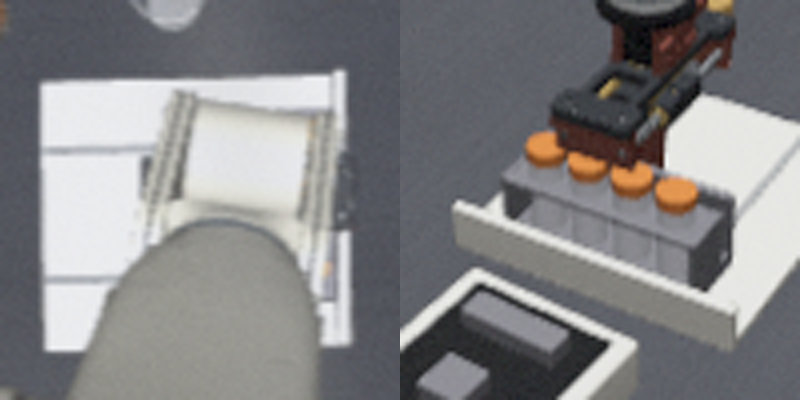

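View pics/w9.png

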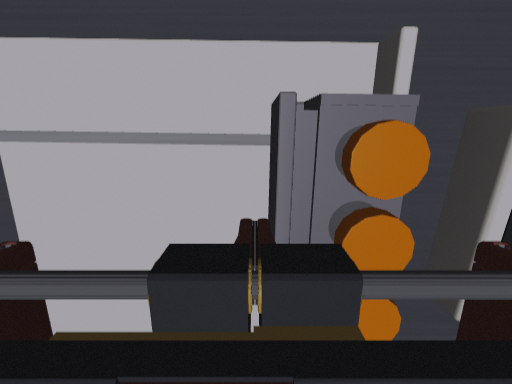

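>>> apply_moves(commands=[[[0, 0.02, 0, 0], [0, 0.035, 0.01, 0], [0, 0.035, 0.06, 0], [0, 0.035, 0.11, 0], [0, -0.02, 0.11, 0], [0, -0.08, 0.11, 0], [0, -0.14, 0.11, 0], [0, -0.2, 0.11, 0]]])

```text
t: 19.92
ee_pos: [501.5, -278.6, 339.6]
orientation: [2.218, 0.009, -2.216]
ft_force: [0.6, -0.3, 0.3]
width: 0.4
```

>>> apply_moves(commands=[[[-0.01, -0.03, 0, 0], [-0.06, -0.03, 0, 0], [-0.08, -0.03, 0, 0], [-0.08, -0.03, 0, 0]]])

```text
t: 20.42
ee_pos: [421.1, -306.6, 339.3]
orientation: [2.218, 0.008, -2.217]
ft_force: [1.0, -0.8, -0.7]
width: 0.6
```

```bash
python3 - <<'E'
from h import *
d=cam('wrist','w10.png')
o=readout.get_obs();print(o['ee_pos'],o['ft_force'],o['t'])
for c in ['wrist','scene','top']:
  for n in ['rack_push','tray_stop','key_square_top','key_round_top','key_bar_top']: print(c,n,[(np.round(r['position']).astype(int).tolist(),round(r['conf'],2)) for r in models.place_of(c,n)][:3])
d=cam('top');c=d['color'][:,:,::-1]
s=cam('scene')['color'][:,:,::-1]
cv2.imwrite('pics/z10.png',np.hstack([cv2.resize(c[135:225,200:290],(400,400),interpolation=cv2.INTER_CUBIC),cv2.resize(s[180:280,200:300],(400,400),interpolation=cv2.INTER_CUBIC)]))
E
```

```text
[ 422.26500515 -306.73072934  339.45539385] [ 0.80591651 -0.22826434 -0.11793597] 20.475
wrist rack_push [([501, -85, 62], 0.64)]
wrist tray_stop [([499, -151, 42], 0.67)]
wrist key_square_top [([504, -338, 66], 0.8)]
wrist key_round_top [([495, -405, 65], 0.85)]
wrist key_bar_top [([510, -268, 62], 0.8)]
scene rack_push [([500, -80, 58], 0.7)]
scene tray_stop [([496, -152, 42], 0.89)]
scene key_square_top [([499, -334, 61], 0.55)]
scene key_round_top [([496, -405, 60], 0.76)]
scene key_bar_top [([507, -267, 61], 0.65), ([498, -154, 43], 0.48)]
top rack_push [([696, -10, -2], 0.61), ([560, 439, 135], 0.54)]
top tray_stop [([500, -153, 40], 0.91), ([694, -9, 0], 0.61)]
top key_square_top [([497, -336, 62], 0.55)]
top key_round_top [([497, -405, 61], 0.57)]
top key_bar_top [([598, 297, -2], 0.58), ([506, -270, 66], 0.56)]
```

View pics/z10.png

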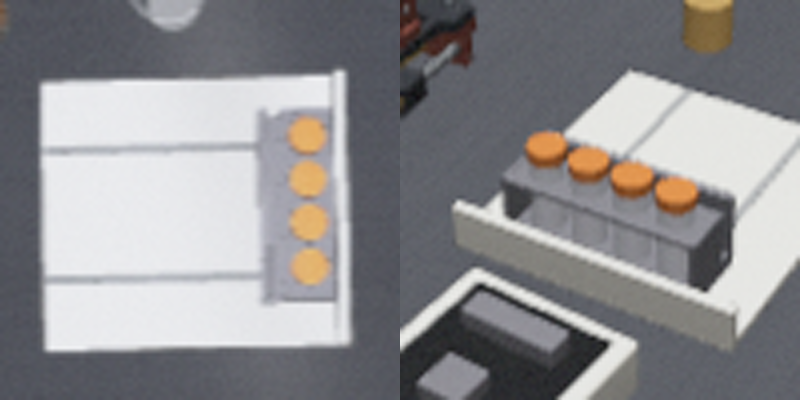

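View pics/w10.png

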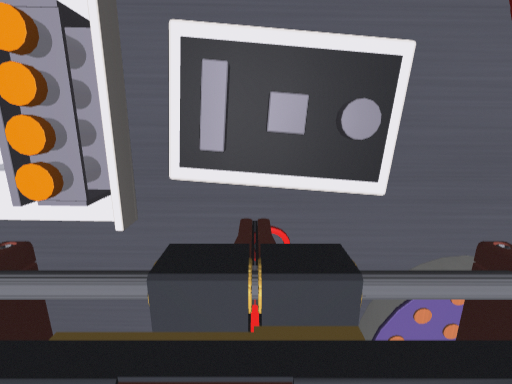

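```bash
python3 - <<'E'
from h import *
d=cam('wrist')
for p in [(214,105),(288,112.5),(361,119)]: print(unproj(d,p,63))
o=readout.get_obs();print(o['ee_pos'])
E
```

```text
[ 506.6127579  -269.08972089   63.        ]
[ 500.71712021 -336.28090581   63.        ]
[ 495.61528822 -403.36653357   63.        ]
[ 421.78255197 -306.60828463  338.70043058]
```

>>> apply_moves(commands=[[[0.03, -0.01, 0, 0], [0.06, -0.02, -0.02, 0], [0.079, -0.03, -0.05, 0], [0.079, -0.03, -0.07, 0], [0.079, -0.03, -0.07, 0], [0.079, -0.03, -0.07, 0]]])

```text
t: 22.12
ee_pos: [500.3, -336.4, 269.3]
orientation: [2.217, 0.009, -2.217]
ft_force: [0.8, 0.7, 0.1]
width: 0.7
```

>>> apply_moves(commands=[[[0, 0, -0.01, 0], [0, 0, -0.02, 0], [0, 0, -0.025, 0], [0, 0, -0.03, 0], [0, 0, -0.03, 0], [0, 0, -0.03, 0]]])

```text
t: 22.88
ee_pos: [500.6, -336.4, 239.2]
orientation: [2.216, 0.01, -2.218]
ft_force: [-3.4, 3.1, 9.2]
width: 0.7
```

>>> apply_moves(commands=[[[0, 0, -0.001, 0], [0, 0, -0.001, 0], [0, 0, 0.01, 0], [0, 0, 0.03, 0], [0, 0, 0.03, 0]]])

```text
t: 23.5
ee_pos: [501.5, -337.0, 270.6]
orientation: [2.219, 0.007, -2.213]
ft_force: [-0.5, -0.3, 0.1]
width: 0.1
```

```bash
python3 - <<'E'
from h import *
d=cam('wrist','w11.png')
print(readout.get_obs()['ee_pos'])
for p in [(214,105)]: pass
print(proj(d,[[506.6,-269.1,63],[500.7,-336.3,63],[495.6,-403.4,63]]))
E
```

```text
[ 501.1466157  -336.78799145  269.68526549]
[[161.61620845 213.12356033]
 [253.03619973 221.41373084]
 [342.82406086 228.55518003]]
```

View pics/w11.png

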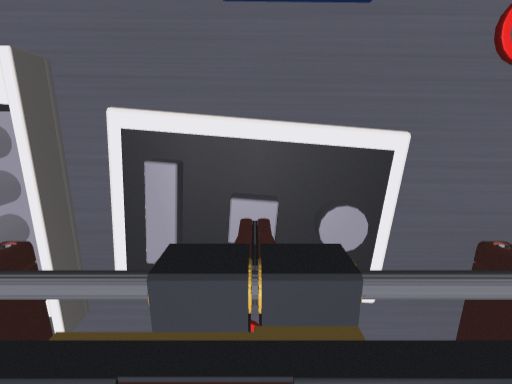

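Predicted key centres match the picture (bar ~(161,213), square ~(253,221), round (343,228)). Next is the round key.

>>> apply_moves(commands=[[[-0.002, -0.03, 0, 0], [-0.005, -0.067, 0, 0], [-0.005, -0.067, 0, 0], [-0.005, -0.067, -0.015, 0], [-0.005, -0.067, -0.025, 0], [-0.005, -0.067, -0.031, 0], [-0.005, -0.067, -0.031, 0], [-0.005, -0.067, -0.031, 0]]])

```text
t: 24.55
ee_pos: [495.6, -402.5, 239.0]
orientation: [2.215, 0.012, -2.219]
ft_force: [-5.3, 6.7, 19.5]
width: 0.6
```

>>> apply_moves(commands=[[[0, 0, -0.001, 0], [0, 0, -0.001, 0]]])

```text
t: 24.8
ee_pos: [495.6, -402.5, 238.9]
orientation: [2.215, 0.012, -2.219]
ft_force: [-8.6, 6.9, 25.7]
width: 0.5
```

>>> apply_moves(commands=[[[0, 0, 0.01, 0], [0, 0, 0.03, 0], [0, 0, 0.035, 0], [0.004, 0.05, 0.035, 0], [0.008, 0.1, 0.035, 0], [0.011, 0.134, 0.035, 0], [0.011, 0.134, 0.033, 0], [0.011, 0.134, 0.033, 0]]])

```text
t: 25.8
ee_pos: [507.1, -270.0, 269.6]
orientation: [2.217, 0.01, -2.216]
ft_force: [0.0, -0.2, 0.1]
width: 0.7
```

>>> apply_moves(commands=[[[0, 0, -0.015, 0], [0, 0, -0.025, 0], [0, 0, -0.03, 0], [0, 0, -0.032, 0], [0, 0, -0.033, 0], [0, 0, -0.033, 0]]])

```text
t: 26.55
ee_pos: [506.6, -270.2, 238.8]
orientation: [2.216, 0.009, -2.217]
ft_force: [-8.7, 1.1, 26.9]
width: 0.6
```

>>> apply_moves(commands=[[[0, 0, 0.01, 0], [0, 0, 0.04, 0], [0, 0, 0.1, 0], [-0.03, -0.04, 0.15, 0], [-0.07, -0.08, 0.18, 0], [-0.11, -0.13, 0.2, 0], [-0.11, -0.13, 0.2, 0], [-0.11, -0.13, 0.2, 0]]])

```text
t: 27.55
ee_pos: [396.4, -399.9, 436.3]
orientation: [2.218, 0.008, -2.218]
ft_force: [-0.2, 0.8, -0.2]
width: 0.5
```

```bash
python3 - <<'E'
from h import *
o=readout.get_obs();print(o['ee_pos'],o['ft_force'],o['t'])
for c in ['scene','wrist']:
 for n in ['rack_push','spanner','spanner_eye','hook_seat','key_square_top','key_round_top','key_bar_top','wash_bottle','beaker','jar','driver','tip_box','weight']: print(c,n,[(np.round(r['position']).astype(int).tolist(),round(r['conf'],2)) for r in models.place_of(c,n)][:4])
cam('scene','s12.png');cam('top','t12.png')
E
```

```text
[ 396.43398619 -399.89814861  436.31891428] [-0.17333198  0.77038078 -0.18220963] 27.55
scene rack_push [([499, -81, 60], 0.96), ([565, 446, 130], 0.58), ([599, 290, 0], 0.45)]
scene spanner [([274, -311, 2], 0.88), ([562, 447, 130], 0.74), ([218, 319, 2], 0.62), ([584, -590, -3], 0.56)]
scene spanner_eye [([341, -328, 1], 0.9), ([222, 249, 1], 0.72), ([727, -168, -3], 0.61), ([648, -558, 6], 0.6)]
scene hook_seat [([535, 420, 213], 0.98)]
scene key_square_top [([501, -336, 64], 0.49)]
scene key_round_top [([408, 215, -1], 0.36)]
scene key_bar_top [([506, -268, 61], 0.72)]
scene wash_bottle [([728, -167, -2], 0.6)]
scene beaker [([697, -7, -2], 0.58)]
scene jar [([688, 173, 2], 0.94)]
scene driver [([386, 335, 0], 0.45)]
scene tip_box [([710, -370, -1], 0.95)]
scene weight [([408, 211, -2], 0.61)]
wrist rack_push []
wrist spanner [([494, -403, 68], 0.35), ([501, -152, 40], 0.33)]
wrist spanner_eye []
wrist hook_seat []
wrist key_square_top [([500, -336, 65], 0.69)]
wrist key_round_top [([496, -404, 65], 0.56)]
wrist key_bar_top [([508, -268, 61], 0.94)]
wrist wash_bottle []
wrist beaker []
wrist jar []
wrist driver []
wrist tip_box []
wrist weight []
```

View pics/s12.png

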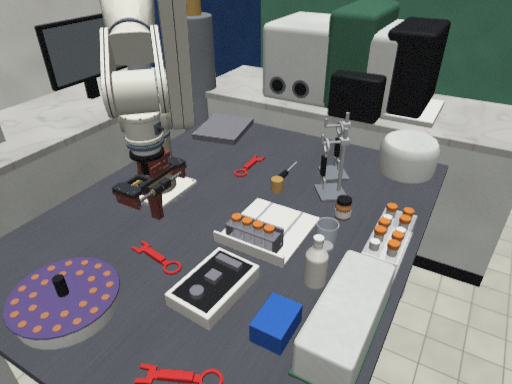

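View pics/t12.png

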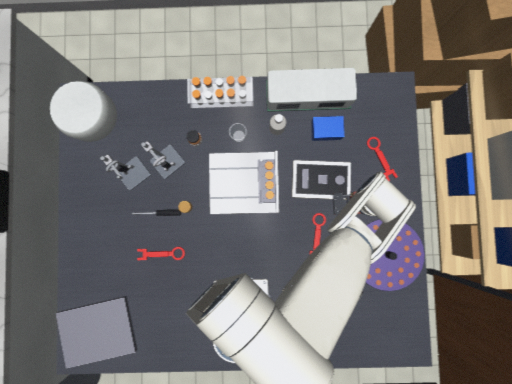

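```bash
python3 -c "
from h import *
print(workorder.close_job())"
```

```text
the job is handed in; nothing more can be done
None
```

The whole job is done and handed in at about 28 s of the 70 s allowed; the hand-in reported no verdict.

- **Spanner:** I lowered its eye over the upturned end of the free hook and let go. It slid along the arm towards the rod. The networks put the eye about 30 mm sideways from the seat point (limit 45 mm) and about 15 mm below the arm, with the spanner upright. I looked at it twice after letting go and it had not moved beyond measuring error. The last check found only its body, not the eye.
- **Rack:** I pushed it until the force rose to about 36 N with almost no further movement, which means it was against the stop. The later top picture shows it touching the stop. I measured about 174–179 mm from where it first stood. That is under the 184 mm needed, but its start position on the tray (0–20 mm along) was not known, so I relied on the contact and the picture.
- **Keys:** I pressed square, then round, then bar. Square read about 9 N before a last extra 1 mm, round and bar about 26 N. A fully pressed key needs only 4.5 N, so all three were down. Each was let up before the next, and the last check put all three key tops back at about their raised height.
- **Everything else:** the other bench items were within a few millimetres of where they started. The arm ended clear of everything, with the force reading near zero.

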